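# Lay out a feeder's change-over parts from the stack

## Robot

A 6-joint arm with a two-finger parallel gripper is mounted at the origin on the work surface. World frame = base frame: x ahead of the robot, y to its left, z up, the work surface at z = 0. Lengths are in mm, angles in rad, forces in N, time in s.
With the tool pointing down it reaches from about 275 to 1000 mm from the base axis. Payload 8.4 kg.
Tool frame: the origin (TCP) lies on the mounting face of the last link; the fingertips stand 173 mm ahead of it and the grasp point (between the pads) lies 155 mm ahead of it; z points along the fingers, y is the line along which they close (so a half turn about z gives the same grasp; the last joint's range is limited). The gripper opens to 85 mm and grips with 20 to 120 N. Pads are 22 mm wide; open, the fingers measure 114 mm over their backs; the gripper's body (76 mm by 85 mm) begins 54 mm behind the grasp point. The pads swing forward as they close: fully open they stand 13 mm farther back than shut.
Start: joints at [1.305, 0.353, 1.633, -0, 1.155, -0.002], TCP at [162.968, 603.383, 404.681] pointing down, gripper open.
Joint ranges: [-2.63, 2.63], [-0.92, 2.1], [0.06, 2.66], [-1.3, 4.44], [0, 2.69], [-3.02, 3.02]. Speed limits (rad/s): [2.22, 2.22, 2.79, 3.14, 3.14, 3.14].

## Interface

Orientations are given as [roll, pitch, yaw] about the fixed x, y, z axes, in that order (R = Rz(yaw) Ry(pitch) Rx(roll)).
In Python, from rig import r gives the robot as it stands.
- The arm moves only by the tool apply_moves, never from a script. Its argument "deltas" is a list of rows, each an object with "claw": the gripper command: -1 is fully open, 1 is shut, values between are in proportion; "delta_pos": the shift along the tool's x, y, z in cm, a list of three; "yaw": the turn about the tool's z in rad. In form: [{"claw": claw, "delta_pos": [tx, ty, tz], "yaw": yaw}, ...]. A call has 1 to 8 rows; each row shifts and turns the commanded pose from where the row before left it, along the tool's axes as they then stand; what a row does not reach is not made up. A row lasts 1/8 s, in which the tool goes at most 62.5 mm and 10.7 degrees, less where a joint would pass 70% of its speed; a pose out of reach is approached as far as the arm can. A call with a gripper value outside its range is refused whole. The fingers move at their own pace and stop on an object; "grip_force" is the grip in N (left out, the last holds). Time passes only in rows, so rows that do not move let the fingers close. It gives the time, the measured TCP pose, the force, the opening and the grip force at its end, in the units of the state.
- r.sense(): the state, without advancing time (a new reading comes with each control period).
- r.grab_frame(name): name is "side" or "top"; returns a dict with "img" (480x640x3 uint8, blue, green, red), "z_map" (480x640 float32, mm along the optical axis (not along the pixel's ray), 0 where there is no reading), "fx", "fy", "cx", "cy" (pixels), "dist" ([k1, k2, p1, p2, k3] as OpenCV has them; the pictures are not rectified), "eye" and "rotation" of the camera in the world. Camera axes: x right, y up, looking along -z (the intrinsics and any distortion apply to the point x, -y, -z); pixel columns grow to the right and rows downward; lengths in mm; the calibration is good to about 2 mm. A picture is of the moment at which its call begins.
- r.sign_off(): hands the job in; it is judged then, once.
The state is a dict: "clock": time; "qpos": joint angles; "qvel": joint speeds; "joint_efforts": joint torques, N m; "eef_pos": TCP position; "tcp_rot": TCP orientation; "contact_force": force on the tool from outside, world axes, zero at the start; "wrist_torque": the same for the moment, N m; "opening": opening from 0.0 (shut) to 1.0 (fully open); "grasp_force": force on a finger pad.
Only numpy, scipy, OpenCV 4.12 (cv2) and the standard library are available. Lean on these libraries where they do the work, as an engineer would, in place of code of your own. Each camera call takes 0.05 s, during which the arm holds its last target. There are 200 camera calls.

## Task

The change-over parts for the feeder stand stacked on the bench. Take the stack apart from the top down - brass bush, green gear, red bar, blue block - and set each part flat on the white plate that carries its silhouette in its own colour (yellow for the brass bush), centred on the silhouette and, for the bar and the block, lined up with it. Set the parts down rather than dropping them, and neither shift nor tip the amber jar and the white mug.

Things in the scene. Friction and masses are not known exactly. Their poses are not given: they have to be found in the camera images.
- bush: Brass bush, the top of the stack: upright cylinder 32 mm in diameter, 28 mm high, dark bore drawn on its top, about 0.13 kg. Origin at the centre of its underside, z up. Stands on the gear.
- gear: Green nylon gear, flat disc 60 mm over the teeth, 22 mm high, about 0.08 kg. Its rim grips like a plain cylinder. Origin at the centre of its underside, z up. Lies on the middle of the red bar, overhanging it on both sides.
- bar: Red clamp bar, 130 x 40 x 24 mm (along its x, y, z), about 0.33 kg, flat top with a dark slot near each end. Origin at the centre of its underside. Lies crosswise (within about 10 degrees) on the middle of the blue block. Either way round is the same.
- block: Blue block, 150 x 56 x 28 mm (along its x, y, z), about 0.6 kg, flat top with screw holes near its ends. Origin at the centre of its underside. Lies on the bench (z = 0) and carries the stack. Either way round is the same.
- bush_plate: White plate 76 x 76 x 6 mm with a yellow disc 38 mm across, the place of the brass bush. Its yellow silhouette, 6 mm larger all told than the part, is centred on it; origin at the centre of its underside, z up, top face 6 mm above the bench. Fixed.
- gear_plate: White plate 96 x 96 x 6 mm with a green disc 66 mm across, the place of the green gear. Its green silhouette, 6 mm larger all told than the part, is centred on it; origin at the centre of its underside, z up, top face 6 mm above the bench. Fixed.
- bar_plate: White plate 160 x 70 x 6 mm (along its x, y, z) with a red rectangle 136 x 46 mm, long along x, the place of the red bar. Its red silhouette, 6 mm larger all told than the part, is centred on it; origin at the centre of its underside, z up, top face 6 mm above the bench. Fixed.
- block_plate: White plate 180 x 86 x 6 mm (along its x, y, z) with a blue rectangle 156 x 62 mm, long along x, the place of the blue block. Its blue silhouette, 6 mm larger all told than the part, is centred on it; origin at the centre of its underside, z up, top face 6 mm above the bench. Fixed.
- jar: Bystander, loose: amber glass jar with a black cap, 50 mm in diameter, 58 mm high, standing on the bench. Origin at the centre of its underside. To be left alone. Other low things lie about too (carton 40 mm high, bearing, wrench, screwdriver), none higher than the mug within reach of the job.
- mug: Bystander, loose: white mug, 76 mm in diameter plus a handle, 78 mm high, standing on the bench. Origin at the centre of its underside. To be left alone.
Not all that is in view belongs to the job. There is more than one size of the gear; the job needs the smallest.

How it is judged:
By the outcome, as a careful person would: the job done as asked, in the order asked, and still so for the second after the job is handed in, with the robot touching nothing.
It also fails if it takes over 138 s, if anything falls off the work surface, if the arm or the gripper's body presses on something with over 40 N, if the wrist force passes 120 N, or if a joint passes its speed limit or range.

## Working session

There is one attempt and no reset: what is moved stays moved. The work goes in short steps, Python scripts to look and compute and a tool call to move; the robot and the scene stay as the last step left them, time stands still between calls to the robot, and variables do not carry over. Pictures are saved under pics/ and viewed, at most 15 in all, crops included, and the job is handed in when it is done.

Besides the shell and the picture viewer there is one more tool, called as name([rows], argument=value, ...), one row to a line, values as JSON. apply_moves: Moves the arm, as the interface text tells. Its arguments: {"type":"object","properties":{"deltas":{"type":"array"},"grip_force":{"type":"number"}},"required":["deltas"]}

```bash
mkdir -p pics; ls; cat > h.py <<'E'
import numpy as np, cv2, pickle
from rig import r
def grab(n,tag):
    f=r.grab_frame(n); cv2.imwrite(f'pics/{tag}.png',f['img']); pickle.dump(f,open(f'{tag}.pkl','wb')); return f
def load(tag): return pickle.load(open(f'{tag}.pkl','rb'))
def ray(f,uv):
    K=np.array([[f['fx'],0,f['cx']],[0,f['fy'],f['cy']],[0,0,1.]])
    p=cv2.undistortPoints(np.array(uv,float).reshape(-1,1,2),K,np.array(f['dist'],float)).reshape(-1,2)
    d=np.c_[p[:,0],-p[:,1],-np.ones(len(p))]
    return d@np.array(f['rotation']).T
def atz(f,uv,z):
    d=ray(f,uv); e=np.array(f['eye']); return e+d*((z-e[2])/d[:,2])[:,None]
def cloud(f):
    v,u=np.mgrid[:480,:640]; d=ray(f,np.c_[u.ravel(),v.ravel()]); 
    P=np.array(f['eye'])+d*f['z_map'].reshape(-1,1); return P.reshape(480,640,3)
E
python3 - <<'E'
from h import *
for n in('top','side'):
    f=grab(n,n+'0'); print(n,f['eye'],np.round(f['rotation'],3).tolist(),f['fx'],f['dist'])
print(r.sense())
E
```

```text
pics
top [ 425.6727826    17.98397883 1020.20331577] [0.112, 0.023, -1.562] 479.8008935677766 [-0.04241806  0.          0.          0.          0.        ]
side [396.56883013 864.13067707 827.65631568] [0.837, 0.014, -2.972] 591.7036379708182 [-0.1181104  0.         0.         0.         0.       ]
{'clock': 0.1, 'qpos': array([ 1.30456389e+00,  3.53562433e-01,  1.63405469e+00,  1.51943791e-05,
        1.15519305e+00, -2.41058102e-03]), 'qvel': array([-1.04302158e-03, -1.86714945e-03, -1.84329495e-03,  7.12650113e-05,
       -1.51625990e-03,  7.57267403e-04]), 'joint_efforts': array([-3.17028216e-04, -6.06360340e+01, -3.42819178e+01,  7.45340941e-06,
        3.94377188e-03,  2.21681029e-05]), 'eef_pos': array([162.93143489, 603.17165808, 404.0490713 ]), 'tcp_rot': array([-3.14037517e+00, -1.68283259e-05,  2.87776465e+00]), 'contact_force': array([ 0.11130517, -0.06294743, -0.07267384]), 'wrist_torque': array([-0.004268  ,  0.01816897,  0.03420459]), 'grasp_force': 0.0, 'opening': 1.0001257728984239}
```

Rotation is given as rpy; I'll convert it.

```bash
sed -i "s/^from rig import r/from rig import r\nfrom scipy.spatial.transform import Rotation as Ro/; s/np.array(f\['rotation'\]).T/Ro.from_euler('xyz',f['rotation']).as_matrix().T/" h.py
```

```text
(no output)
```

View pics/top0.png

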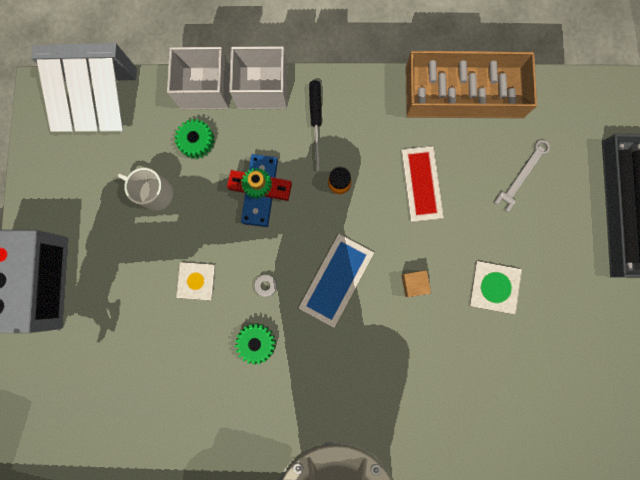

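View pics/side0.png

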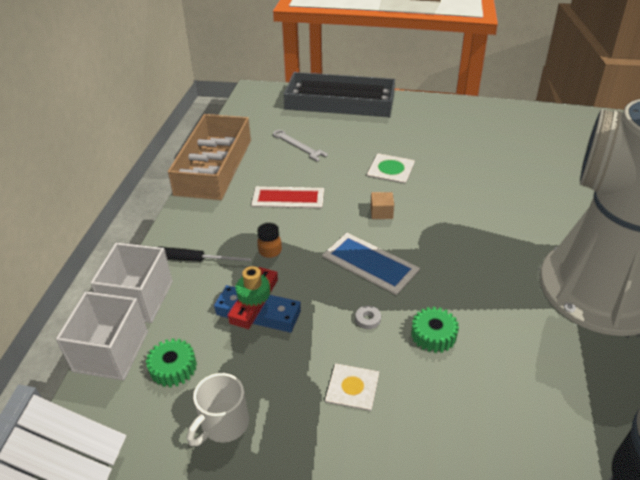

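Top view: the stack has its bush at (256,179), the gear at (256,184), the bar from (229,180) to (291,190) and the block from (264,158) to (256,222). Plates are yellow (195,281), green (496,287), red (422,184) and blue (336,281). The jar is at (340,180) and the mug at (143,186).
Could be mistaken for the gear: the loose gears at (195,137) and (255,344), both larger. The one in the stack at (256,184) is the smallest. For the bush: the bearing ring at (264,285), which is lying loose. For the red, blue and yellow parts: only their own plates' silhouettes.

```bash
python3 - <<'E'
from h import *
f=load('top0'); im=f['img']; hsv=cv2.cvtColor(im,cv2.COLOR_BGR2HSV)
cv2.imwrite('pics/crop1.png',cv2.resize(im[140:240,205:365],None,fx=5,fy=5,interpolation=cv2.INTER_CUBIC))
S={'yel':((18,120,120),(32,255,255),(170,255,220,305)),'grn':((45,120,60),(80,255,255),(465,255,530,320)),'red':((170,120,60),(10,255,255),(395,140,450,225)),'blu':((98,120,30),(120,255,255),(295,230,380,330))}
for tag in('top0','side0'):
  f=load(tag); hsv=cv2.cvtColor(f['img'],cv2.COLOR_BGR2HSV)
  if tag=='side0':
    B={'yel':(325,365,380,410),'grn':(365,150,415,185),'red':(250,185,325,210),'blu':(320,232,420,292)}
  for k,(lo,hi,b) in S.items():
    if tag=='side0': b=B[k]
    h=hsv[b[1]:b[3],b[0]:b[2]]
    m=cv2.inRange(h,lo,hi) if lo[0]<hi[0] else cv2.inRange(h,(170,)+lo[1:],(180,255,255))|cv2.inRange(h,(0,)+lo[1:],hi)
    c=max(cv2.findContours(m,0,1)[0],key=cv2.contourArea).reshape(-1,2)+np.array(b[:2])
    P=atz(f,c,6)[:,:2]
    rc=cv2.minAreaRect(P.astype(np.float32)); print(tag,k,np.round(rc[0],1),np.round(rc[1],1),round(rc[2],1))
P=cloud(load('top0'))
for n,p in dict(bush=(256,179),jar=(340,178),mug=(143,186),gearbig=(195,145),g2=(255,355),bar=(235,182)).items(): print(n,np.round(P[p[1],p[0]],0))
E
```

```text
top0 yel [453.3 301.8] [36.2 34.4] 2.0
top0 grn [ 445.  -333.4] [62.  62.1] 26.2
top0 red [ 666.7 -181.8] [134.7  45. ] 6.5
top0 blu [457.3   2.4] [ 59.7 152.9] 62.1
side0 yel [455.8 304.6] [34.7 33.4] 8.9
side0 grn [ 447.6 -329.9] [56.5 50.9] 8.9
side0 red [ 670.1 -180.2] [132.4  40.8] 6.1
side0 blu [460.6   4.7] [ 55.6 150.6] 62.2
bush [651. 162. 102.]
jar [664.  -4.  58.]
mug [659. 426.   4.]
gearbig [744. 308.  26.]
g2 [302. 167.  29.]
bar [657. 213.  49.]
```

View pics/crop1.png

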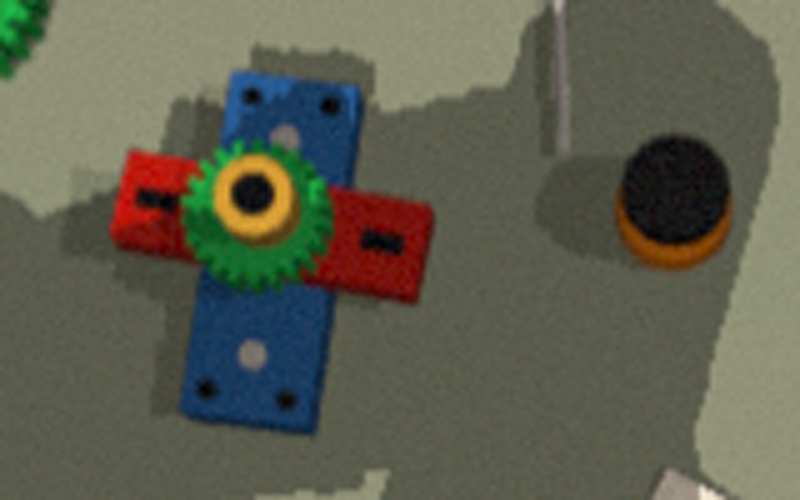

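The crop shows the bush bore at (253,194), the gear at about (257,214), the bar slots at (157,199) and (382,241), and the block screws at (252,96), (330,105), (206,388) and (287,400). The stack's gear is clearly the small one.

```bash
python3 - <<'E'
from h import *
f=load('top0')
q=lambda a:(np.array(a,float)+.5)/5-.5+np.array([205,140])
print('bush',atz(f,q([[253,194]]),102)); print('gear',atz(f,q([[257,214]]),74))
b=atz(f,q([[157,199],[382,241]]),52); d=b[1]-b[0]; print('bar',b.mean(0),np.arctan2(d[1],d[0]))
b=atz(f,q([[252,96],[330,105],[206,388],[287,400]]),28); d=b[0]+b[1]-b[2]-b[3]; print('block',b.mean(0),np.arctan2(d[1],d[0]))
# side: crop
s=load('side0')['img']; cv2.imwrite('pics/crop2.png',cv2.resize(s[255:340,205:315],None,fx=7,fy=7,interpolation=cv2.INTER_CUBIC))
E
```

```text
bush [[651.68355867 163.10841842 102.        ]]
gear [[650.3092593  165.70268882  74.        ]]
bar [653.04467874 164.02029322  52.        ] -1.7552596458747898
block [647.35155694 167.5138694   28.        ] -0.12471040123122155
```

View pics/crop2.png

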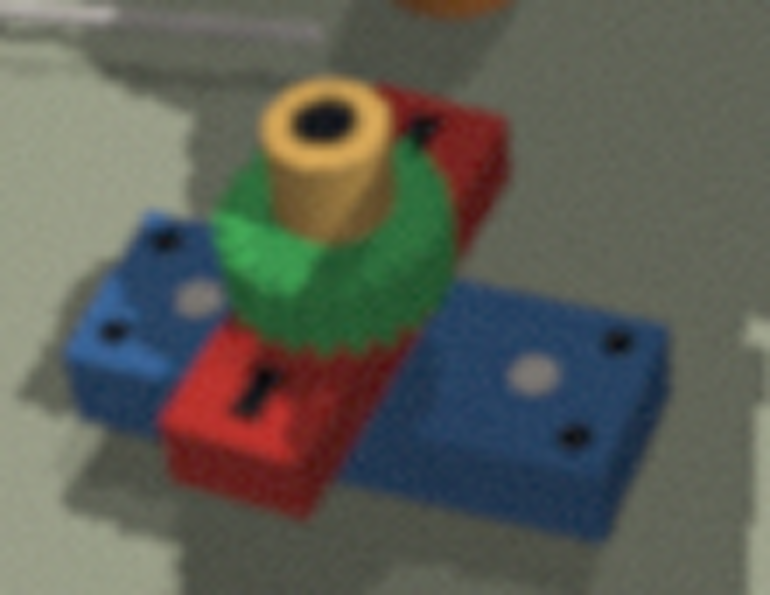

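Side crop: bore at (325,121), bar slots at (425,130) and (257,392), block screws at (165,240), (113,331), (617,342) and (575,436).

```bash
cat >> h.py <<'E'
def plan(x,y,tcpz,yaw=None):
    s=r.sense(); p=s['eef_pos']; cy=s['tcp_rot'][2]; yaw=cy if yaw is None else yaw
    dy=(yaw-cy+np.pi)%(2*np.pi)-np.pi
    R=Ro.from_euler('xyz',[np.pi,0,yaw]).as_matrix()
    print('clock',round(s['clock'],2),'at',np.round(p,1),round(cy,3),'toolyaw',round(-dy,3),'then cm',np.round(R.T@(np.array([x,y,tcpz])-p)/10,2))
E
python3 - <<'E'
from h import *
f=load('side0')
q=lambda a:(np.array(a,float)+.5)/7-.5+np.array([205,255])
print('bush',atz(f,q([[325,121]]),102))
b=atz(f,q([[425,130],[257,392]]),52); d=b[1]-b[0]; print('bar',b.mean(0),np.arctan2(d[1],d[0]))
b=atz(f,q([[165,240],[113,331],[617,342],[575,436]]),28); d=b[0]+b[1]-b[2]-b[3]; print('block',b.mean(0),np.arctan2(d[1],d[0]))
plan(653,164,404,1.386)
E
```

```text
bush [[655.17278024 165.07439141 102.        ]]
bar [655.4357298  164.50242084  52.        ] 1.3727881539363096
block [650.89698425 169.53253476  28.        ] -0.12719579219228092
clock 0.1 at [162.9 603.2 404. ] 2.878 toolyaw 1.492 then cm [-34.16  56.24   0.  ]
```

apply_moves([
  {"claw":-1,"delta_pos":[0,0,0],"yaw":0.186},
  {"claw":-1,"delta_pos":[0,0,0],"yaw":0.186},
  {"claw":-1,"delta_pos":[0,0,0],"yaw":0.186},
  {"claw":-1,"delta_pos":[0,0,0],"yaw":0.186},
  {"claw":-1,"delta_pos":[0,0,0],"yaw":0.186},
  {"claw":-1,"delta_pos":[0,0,0],"yaw":0.186},
  {"claw":-1,"delta_pos":[0,0,0],"yaw":0.186},
  {"claw":-1,"delta_pos":[0,0,0],"yaw":0.186},
])

```text
clock: 1.1
eef_pos: [162.9, 603.3, 404.2]
tcp_rot: [-3.142, 0.001, 1.384]
contact_force: [-0.1, 0.3, 1.1]
opening: 0.999
grasp_force: 0.0
```

apply_moves([
  {"claw":-1,"delta_pos":[-2.5,4.5,0],"yaw":0},
  {"claw":-1,"delta_pos":[-2.5,4.5,0],"yaw":0},
  {"claw":-1,"delta_pos":[-2.5,4.5,0],"yaw":0},
  {"claw":-1,"delta_pos":[-2.5,4.5,0],"yaw":0},
  {"claw":-1,"delta_pos":[-2.5,4.5,0],"yaw":0},
  {"claw":-1,"delta_pos":[-2.5,4.5,0],"yaw":0},
  {"claw":-1,"delta_pos":[-2.5,4.5,0],"yaw":0},
  {"claw":-1,"delta_pos":[-2.5,4.5,0],"yaw":0},
])

```text
clock: 2.1
eef_pos: [482.2, 340.5, 404.4]
tcp_rot: [-3.141, 0.0, 1.39]
contact_force: [0.2, 0.6, 0.6]
opening: 1.005
grasp_force: 0.0
```

apply_moves([
  {"claw":-1,"delta_pos":[-2.8,4,0],"yaw":0},
  {"claw":-1,"delta_pos":[-2.8,4,0],"yaw":0},
  {"claw":-1,"delta_pos":[-2.8,4,0],"yaw":0},
  {"claw":-1,"delta_pos":[-2.8,4,0],"yaw":0},
  {"claw":-1,"delta_pos":[-2.8,4,0],"yaw":0},
  {"claw":-1,"delta_pos":[0,0,0],"yaw":0},
  {"claw":-1,"delta_pos":[0,0,0],"yaw":0},
])

```text
clock: 2.98
eef_pos: [652.2, 168.2, 404.1]
tcp_rot: [-3.14, 0.0, 1.389]
contact_force: [0.4, 0.4, 0.4]
opening: 1.004
grasp_force: 0.0
```

```bash
python3 - <<'E'
from h import *
plan(653.4,164.1,249,1.386)
E
```

```text
clock 2.98 at [652.2 168.2 404.1] 1.389 toolyaw 0.003 then cm [-0.38  0.19 15.51]
```

apply_moves([
  {"claw":-1,"delta_pos":[-0.38,0.19,3],"yaw":0},
  {"claw":-1,"delta_pos":[0,0,5],"yaw":0},
  {"claw":-1,"delta_pos":[0,0,4],"yaw":0},
  {"claw":-1,"delta_pos":[0,0,2.5],"yaw":0},
  {"claw":-1,"delta_pos":[0,0,1],"yaw":0},
  {"claw":-1,"delta_pos":[0,0,0],"yaw":0},
  {"claw":-0.2,"delta_pos":[0,0,0],"yaw":0},
  {"claw":0,"delta_pos":[0,0,0],"yaw":0},
], grip_force=25)

```text
clock: 3.98
eef_pos: [654.2, 164.2, 251.0]
tcp_rot: [3.14, -0.001, 1.39]
contact_force: [0.7, 0.3, 0.6]
opening: 0.603
grasp_force: 0.0
```

```bash
python3 - <<'E'
from h import *
plan(653.4,164.1,249,1.386)
a=grab('side','s1')['img'];b=grab('top','t1')['img']
c=lambda i,x,y:cv2.resize(i[y:y+120,x:x+80],None,fx=5,fy=5,interpolation=cv2.INTER_CUBIC)
cv2.imwrite('pics/c3.png',np.hstack([c(a,215,235),c(b,215,130)]))
E
```

```text
clock 3.98 at [654.2 164.2 251. ] 1.39 toolyaw 0.004 then cm [-0.03 -0.07  0.2 ]
```

View pics/c3.png

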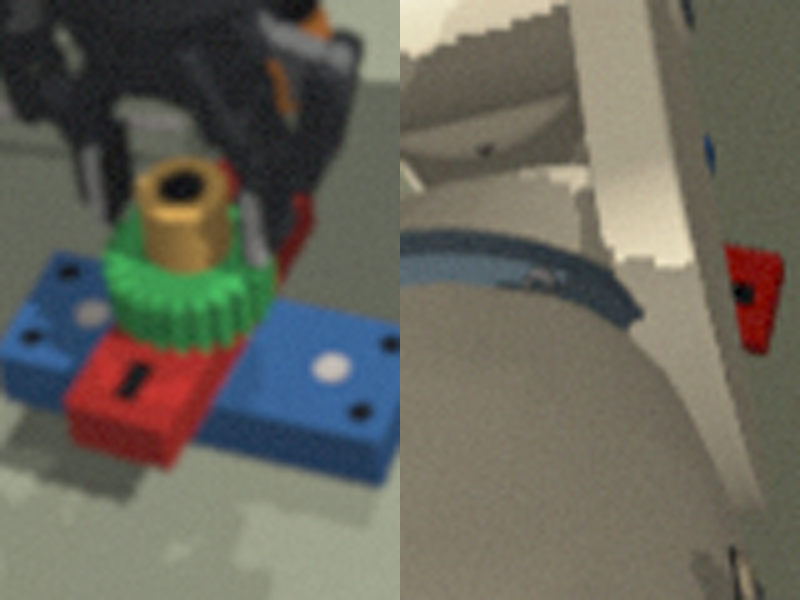

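Side crop: the pads, at (95,190) and (255,225), straddle the bush at (183,215). In the top crop the arm hides the stack. Closing.

apply_moves([
  {"claw":0.1,"delta_pos":[0,0,0.1],"yaw":0},
  {"claw":0.2,"delta_pos":[0,0,0],"yaw":0},
  {"claw":0.4,"delta_pos":[0,0,0],"yaw":0},
  {"claw":1,"delta_pos":[0,0,0],"yaw":0},
  {"claw":1,"delta_pos":[0,0,0],"yaw":0},
  {"claw":1,"delta_pos":[0,0,0],"yaw":0},
  {"claw":1,"delta_pos":[0,0,0],"yaw":0},
], grip_force=30)

```text
clock: 4.95
eef_pos: [654.0, 164.0, 248.9]
tcp_rot: [3.141, -0.0, 1.39]
contact_force: [1.2, -1.0, 4.6]
opening: 0.365
grasp_force: 29.8
```

apply_moves([
  {"claw":1,"delta_pos":[0,0,-0.5],"yaw":0},
  {"claw":1,"delta_pos":[0,0,-1],"yaw":0},
  {"claw":1,"delta_pos":[0,0,-2],"yaw":0},
  {"claw":1,"delta_pos":[0,0,-3],"yaw":0},
  {"claw":1,"delta_pos":[0,0,-3],"yaw":0},
  {"claw":1,"delta_pos":[0,0,-1],"yaw":0},
  {"claw":1,"delta_pos":[0,0,0],"yaw":0},
])

```text
clock: 5.82
eef_pos: [653.8, 164.1, 354.6]
tcp_rot: [3.14, -0.001, 1.39]
contact_force: [0.3, 0.1, -2.3]
opening: 0.364
grasp_force: 29.9
```

```bash
python3 - <<'E'
from h import *
plan(454.6,303.2,355)
a=grab('side','s2')['img']
c=lambda i,x,y,w,h,k:cv2.resize(i[y:y+h,x:x+w],None,fx=k,fy=k,interpolation=cv2.INTER_CUBIC)
cv2.imwrite('pics/c4.png',c(a,195,170,120,180,3.3))
E
```

```text
clock 5.83 at [653.8 164.1 354.6] 1.39 toolyaw -0.0 then cm [ 10.1  -22.1   -0.04]
```

View pics/c4.png

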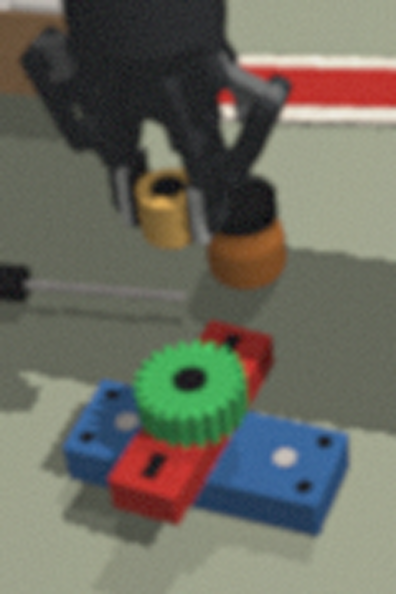

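Side crop: the bush is held between the pads with its bore at (164,187). The gear is undisturbed on the bar, centre (190,380).

```bash
python3 - <<'E'
from h import *
f=load('s2'); q=lambda a:(np.array(a,float)+.5)/3.3-.5+np.array([195,170])
print(atz(f,q([[165,187]]),207.7),'gear',atz(f,q([[190,380]]),74),'slots',atz(f,q([[232,341],[153,466]]),52))
E
```

```text
[[654.89939988 166.59148953 207.7       ]] gear [[654.59644242 169.40358543  74.        ]] slots [[646.42200075 115.72191734  52.        ]
 [665.44875203 213.70977359  52.        ]]
```

apply_moves([
  {"claw":1,"delta_pos":[1.3,-2.9,0],"yaw":0},
  {"claw":1,"delta_pos":[2.2,-4.8,0],"yaw":0},
  {"claw":1,"delta_pos":[2.2,-4.8,0],"yaw":0},
  {"claw":1,"delta_pos":[2.2,-4.8,0],"yaw":0},
  {"claw":1,"delta_pos":[1.5,-3.3,0],"yaw":0},
  {"claw":1,"delta_pos":[0.7,-1.5,0],"yaw":0},
  {"claw":1,"delta_pos":[0,0,0],"yaw":0},
  {"claw":1,"delta_pos":[0,0,0],"yaw":0},
])

```text
clock: 6.88
eef_pos: [455.4, 302.8, 353.4]
tcp_rot: [3.141, 0.0, 1.389]
contact_force: [-0.1, 0.0, -1.3]
opening: 0.369
grasp_force: 30.1
```

```bash
python3 - <<'E'
from h import *
plan(454.6,303.2,201)
E
```

```text
clock 6.88 at [455.4 302.8 353.4] 1.389 toolyaw -0.0 then cm [ 0.03 -0.09 15.24]
```

apply_moves([
  {"claw":1,"delta_pos":[0,-0.08,2],"yaw":0},
  {"claw":1,"delta_pos":[0,0,4.5],"yaw":0},
  {"claw":1,"delta_pos":[0,0,4.5],"yaw":0},
  {"claw":1,"delta_pos":[0,0,3.5],"yaw":0},
  {"claw":1,"delta_pos":[0,0,1.5],"yaw":0},
  {"claw":1,"delta_pos":[0,0,0.5],"yaw":0},
  {"claw":1,"delta_pos":[0,0,0],"yaw":0},
])

```text
clock: 7.75
eef_pos: [454.5, 303.4, 189.4]
tcp_rot: [3.141, -0.001, 1.389]
contact_force: [0.3, 0.2, -1.1]
opening: 0.36
grasp_force: 30.1
```

```bash
python3 - <<'E'
from h import *
plan(454.6,302.5,181.5)
a=grab('side','s3')['img'];b=grab('top','t3')['img']
c=lambda i,x,y:cv2.resize(i[y:y+80,x:x+80],None,fx=5,fy=5,interpolation=cv2.INTER_CUBIC)
cv2.imwrite('pics/c5.png',np.hstack([c(a,315,335),c(b,155,240)]))
E
```

```text
clock 7.75 at [454.5 303.4 189.4] 1.389 toolyaw -0.0 then cm [-0.09  0.03  0.79]
```

View pics/c5.png

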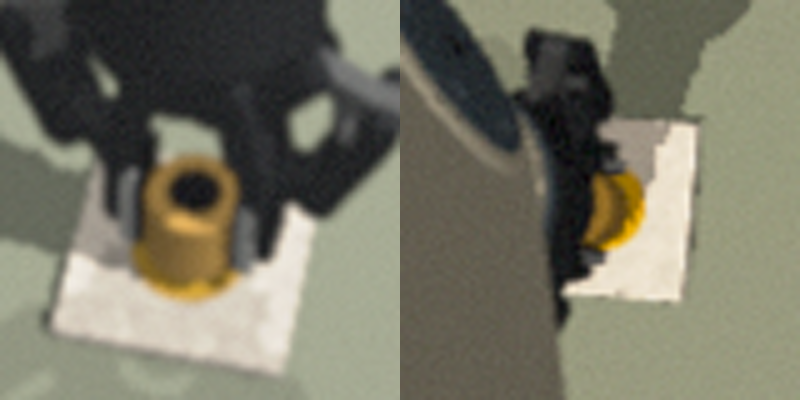

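The side crop shows the bush about 8 mm over the yellow disc and well centred, with its base at about (187,275) and the disc's rim showing below it. Setting it down.

apply_moves([
  {"claw":1,"delta_pos":[-0.05,0,0.4],"yaw":0},
  {"claw":1,"delta_pos":[0,0,0.2],"yaw":0},
  {"claw":1,"delta_pos":[0,0,0.15],"yaw":0},
  {"claw":1,"delta_pos":[0,0,0.0],"yaw":0},
  {"claw":1,"delta_pos":[0,0,0.0],"yaw":0},
])

```text
clock: 8.48
eef_pos: [453.7, 302.9, 181.2]
tcp_rot: [-3.142, 0.0, 1.39]
contact_force: [-0.9, 0.1, -1.7]
opening: 0.36
grasp_force: 30.1
```

apply_moves([
  {"claw":1,"delta_pos":[0,0,0.1],"yaw":0},
  {"claw":1,"delta_pos":[0,0,0],"yaw":0},
  {"claw":1,"delta_pos":[0,0,0],"yaw":0},
])

```text
clock: 8.85
eef_pos: [453.8, 302.9, 180.9]
tcp_rot: [3.141, -0.0, 1.39]
contact_force: [-1.9, -2.2, 7.6]
opening: 0.362
grasp_force: 31.1
```

Contact. Releasing and rising.

apply_moves([
  {"claw":0.1,"delta_pos":[0,0,0],"yaw":0},
  {"claw":-0.1,"delta_pos":[0,0,0],"yaw":0},
  {"claw":-0.3,"delta_pos":[0,0,0],"yaw":0},
  {"claw":-0.5,"delta_pos":[0,0,0],"yaw":0},
  {"claw":-0.6,"delta_pos":[0,0,-1],"yaw":0},
  {"claw":-0.6,"delta_pos":[0,0,-4],"yaw":0},
  {"claw":-1,"delta_pos":[0,0,-6],"yaw":0},
  {"claw":-1,"delta_pos":[0,0,-5],"yaw":0},
])

```text
clock: 9.85
eef_pos: [453.7, 302.8, 342.9]
tcp_rot: [3.141, -0.001, 1.39]
contact_force: [0.3, 0.7, -1.0]
opening: 0.999
grasp_force: 0.0
```

```bash
python3 - <<'E'
from h import *
plan(653,167,340,1.386)
E
```

```text
clock 9.85 at [453.7 302.8 342.9] 1.39 toolyaw 0.004 then cm [-9.69 22.09  0.29]
```

apply_moves([
  {"claw":-1,"delta_pos":[-1.2,2.7,0],"yaw":0},
  {"claw":-1,"delta_pos":[-2.1,4.8,0],"yaw":0},
  {"claw":-1,"delta_pos":[-2.1,4.8,0],"yaw":0},
  {"claw":-1,"delta_pos":[-2.1,4.8,0],"yaw":0},
  {"claw":-1,"delta_pos":[-1.5,3.4,0],"yaw":0},
  {"claw":-1,"delta_pos":[-0.7,1.6,0],"yaw":0},
  {"claw":-1,"delta_pos":[0,0,0],"yaw":0},
  {"claw":-1,"delta_pos":[0,0,0],"yaw":0},
])

```text
clock: 10.85
eef_pos: [652.6, 168.4, 340.2]
tcp_rot: [-3.141, 0.0, 1.39]
contact_force: [-0.1, 0.7, -0.2]
opening: 1.0
grasp_force: 0.0
```

```bash
python3 - <<'E'
from h import *
plan(653,167,217,1.386)
E
```

```text
clock 10.85 at [652.6 168.4 340.2] 1.39 toolyaw 0.004 then cm [-0.13  0.06 12.32]
```

apply_moves([
  {"claw":-1,"delta_pos":[-0.13,0.06,2],"yaw":0},
  {"claw":-1,"delta_pos":[0,0,3.5],"yaw":0},
  {"claw":-1,"delta_pos":[0,0,3.5],"yaw":0},
  {"claw":-1,"delta_pos":[0,0,2],"yaw":0},
  {"claw":-1,"delta_pos":[0,0,1.3],"yaw":0},
  {"claw":-1,"delta_pos":[0,0,0],"yaw":0},
  {"claw":-0.7,"delta_pos":[0,0,0],"yaw":0},
  {"claw":-0.55,"delta_pos":[0,0,0],"yaw":0},
])

```text
clock: 11.85
eef_pos: [654.5, 166.3, 218.3]
tcp_rot: [3.14, -0.001, 1.39]
contact_force: [0.2, -0.1, 0.1]
opening: 0.773
grasp_force: 0.0
```

apply_moves([
  {"claw":-0.4,"delta_pos":[0,0,0],"yaw":0},
  {"claw":-0.3,"delta_pos":[0,0,0],"yaw":0},
  {"claw":1,"delta_pos":[0,0,0],"yaw":0},
  {"claw":1,"delta_pos":[0,0,0],"yaw":0},
  {"claw":1,"delta_pos":[0,0,0],"yaw":0},
], grip_force=25)

```text
clock: 12.48
eef_pos: [654.4, 166.3, 218.4]
tcp_rot: [3.14, -0.001, 1.39]
contact_force: [-1.9, -0.4, 5.7]
opening: 0.692
grasp_force: 26.1
```

apply_moves([
  {"claw":1,"delta_pos":[0,0,-0.5],"yaw":0},
  {"claw":1,"delta_pos":[0,0,-1],"yaw":0},
  {"claw":1,"delta_pos":[0,0,-3],"yaw":0},
  {"claw":1,"delta_pos":[0,0,-4],"yaw":0},
  {"claw":1,"delta_pos":[0,0,-3],"yaw":0},
  {"claw":1,"delta_pos":[0,0,-1],"yaw":0},
  {"claw":1,"delta_pos":[0,0,0],"yaw":0},
])

```text
clock: 13.35
eef_pos: [653.9, 166.2, 342.5]
tcp_rot: [3.141, -0.0, 1.39]
contact_force: [0.4, 0.5, -1.6]
opening: 0.691
grasp_force: 27.4
```

```bash
python3 - <<'E'
from h import *
plan(446.5,-331,343,0.9)
a=grab('side','s4')['img']
c=lambda i,x,y,w,h,k:cv2.resize(i[y:y+h,x:x+w],None,fx=k,fy=k,interpolation=cv2.INTER_CUBIC)
cv2.imwrite('pics/c6.png',np.hstack([c(a,195,190,120,150,4),c(a,320,350,80,150*4//5,5)[:600]]))
E
```

```text
clock 13.35 at [653.9 166.2 342.5] 1.39 toolyaw 0.49 then cm [-5.184e+01  1.466e+01 -5.000e-02]
```

View pics/c6.png

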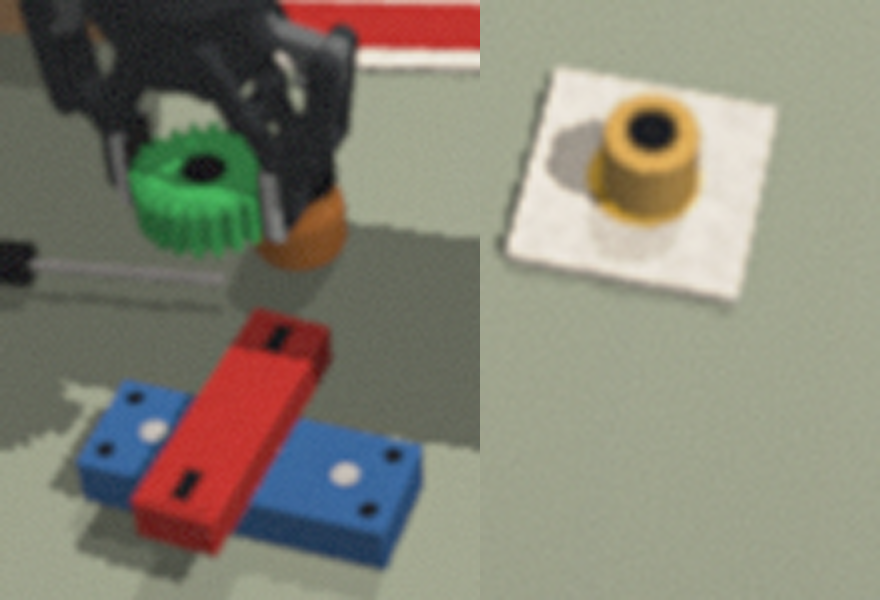

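Crop: the gear is held level with its bore at (205,168), and the bar and block are undisturbed. The bush stands on yellow with its bore at (652,130). It looks slightly right of the disc, so I'll measure that and the held gear.

```bash
python3 - <<'E'
from h import *
f=load('s4')
print('bush',atz(f,[[(172.5)/5-.5+320,130.5/5-.5+350]],34),'plate corners',np.mean(atz(f,np.array([[558-480,68],[778-480,106],[737-480,299],[507-480,257]])/5+[320,350],6),0))
print('heldgear',atz(f,[[205.5/4-.5+195,168.5/4-.5+190]],198))
q=np.array([[279,337],[186,485]])/4-.4+[195,190]; b=atz(f,q,52);print('bar',b.mean(0),np.arctan2(*(b[1]-b[0])[[1,0]]))
plan(446.5,-331,343)
E
```

```text
bush [[453.93166216 304.55915062  34.        ]] plate corners [454.82350116 305.61870646   6.        ]
heldgear [[653.37422534 168.35405065 198.        ]]
bar [656.14940494 165.88543395  52.        ] 1.381333750251131
clock 13.4 at [653.7 166.2 341.4] 1.39 toolyaw -0.0 then cm [-52.63 -11.43  -0.16]
```

Bush is within about 1–1.5 mm of the centre, which is fine. Carrying the gear to the green plate.

apply_moves([
  {"claw":1,"delta_pos":[-3,-0.65,0],"yaw":0},
  {"claw":1,"delta_pos":[-5.8,-1.255,0],"yaw":0},
  {"claw":1,"delta_pos":[-5.8,-1.255,0],"yaw":0},
  {"claw":1,"delta_pos":[-5.8,-1.255,0],"yaw":0},
  {"claw":1,"delta_pos":[-5.8,-1.255,0],"yaw":0},
  {"claw":1,"delta_pos":[-5.8,-1.255,0],"yaw":0},
  {"claw":1,"delta_pos":[-5.8,-1.255,0],"yaw":0},
  {"claw":1,"delta_pos":[-5.8,-1.255,0],"yaw":0},
])

```text
clock: 14.4
eef_pos: [481.3, -247.0, 340.7]
tcp_rot: [-3.139, -0.001, 1.39]
contact_force: [0.2, -1.0, -0.4]
opening: 0.692
grasp_force: 27.4
```

apply_moves([
  {"claw":1,"delta_pos":[-5.8,-1.255,0],"yaw":0},
  {"claw":1,"delta_pos":[-2.3,-0.5,0],"yaw":0},
  {"claw":1,"delta_pos":[-1,-0.2,0],"yaw":0},
  {"claw":1,"delta_pos":[0,0,0],"yaw":0},
  {"claw":1,"delta_pos":[0,0,0],"yaw":0},
])

```text
clock: 15.02
eef_pos: [447.5, -330.6, 341.8]
tcp_rot: [-3.141, -0.001, 1.391]
contact_force: [-0.5, 0.6, -0.3]
opening: 0.692
grasp_force: 27.4
```

```bash
python3 - <<'E'
from h import *
plan(447,-332,182.4)
E
```

```text
clock 15.03 at [ 447.5 -330.6  341.8] 1.391 toolyaw -0.0 then cm [-0.14 -0.02 15.94]
```

apply_moves([
  {"claw":1,"delta_pos":[-0.14,-0.02,2],"yaw":0},
  {"claw":1,"delta_pos":[0,0,4.5],"yaw":0},
  {"claw":1,"delta_pos":[0,0,4.5],"yaw":0},
  {"claw":1,"delta_pos":[0,0,3],"yaw":0},
  {"claw":1,"delta_pos":[0,0,1.5],"yaw":0},
  {"claw":1,"delta_pos":[0,0,0.4],"yaw":0},
  {"claw":1,"delta_pos":[0,0,0],"yaw":0},
])

```text
clock: 15.9
eef_pos: [447.2, -333.0, 183.9]
tcp_rot: [3.141, 0.0, 1.39]
contact_force: [-0.5, 0.3, -0.0]
opening: 0.696
grasp_force: 27.4
```

```bash
python3 - <<'E'
from h import *
plan(447,-332,173)
a=grab('side','s5')['img'];b=grab('top','t5')['img']
c=lambda i,x,y:cv2.resize(i[y:y+80,x:x+80],None,fx=5,fy=5,interpolation=cv2.INTER_CUBIC)
cv2.imwrite('pics/c7.png',np.hstack([c(a,350,120),c(b,455,247)]))
E
```

```text
clock 15.9 at [ 447.2 -333.   183.9] 1.39 toolyaw -0.0 then cm [ 0.1  -0.03  1.09]
```

View pics/c7.png

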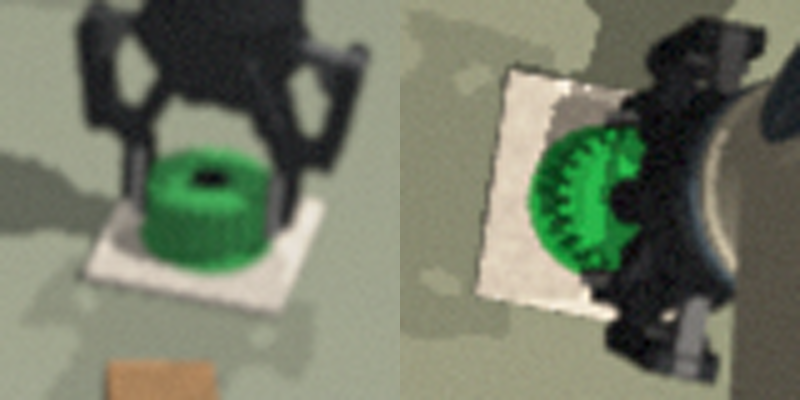

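The side crop has the gear bore at (209,178). The top crop has the bore at about (628,197), with the green disc showing around its left edge. A quick check of the offset follows.

```bash
python3 - <<'E'
from h import *
f=load('t5');print('top',atz(f,[[228/5-.4+455,197/5-.4+247]],39.5), 'disc 445,-333.4')
f=load('s5');print('side',atz(f,[[209/5-.4+350,178/5-.4+120]],39.5),'plate',atz(f,np.array([[327,200],[83,277]])/5-.4+[350,120],6).mean(0))
E
```

```text
top [[ 446.15694365 -331.00190646   39.5       ]] disc 445,-333.4
side [[ 447.83852672 -330.48476199   39.5       ]] plate [ 446.5927934  -329.12128412    6.        ]
```

apply_moves([
  {"claw":1,"delta_pos":[-0.05,-0.07,0.5],"yaw":0},
  {"claw":1,"delta_pos":[0,0,0.3],"yaw":0},
  {"claw":1,"delta_pos":[0,0,0.15],"yaw":0},
  {"claw":1,"delta_pos":[0,0,0.1],"yaw":0},
  {"claw":1,"delta_pos":[0,0,0.05],"yaw":0},
  {"claw":1,"delta_pos":[0,0,0],"yaw":0},
])

```text
clock: 16.75
eef_pos: [445.9, -333.4, 174.5]
tcp_rot: [3.142, 0.0, 1.39]
contact_force: [-8.5, 5.5, 32.3]
opening: 0.694
grasp_force: 45.2
```

Firm contact. Easing off a little, then releasing.

apply_moves([
  {"claw":1,"delta_pos":[0,0,-0.1],"yaw":0},
  {"claw":1,"delta_pos":[0,0,-0.05],"yaw":0},
  {"claw":1,"delta_pos":[0,0,0],"yaw":0},
])

```text
clock: 17.12
eef_pos: [445.8, -333.4, 174.6]
tcp_rot: [-3.142, 0.0, 1.39]
contact_force: [-4.1, 1.7, 12.3]
opening: 0.695
grasp_force: 34.6
```

apply_moves([
  {"claw":-0.5,"delta_pos":[0,0,0],"yaw":0},
  {"claw":-0.7,"delta_pos":[0,0,0],"yaw":0},
  {"claw":-0.9,"delta_pos":[0,0,0],"yaw":0},
  {"claw":-1,"delta_pos":[0,0,0],"yaw":0},
  {"claw":-1,"delta_pos":[0,0,-1],"yaw":0},
  {"claw":-1,"delta_pos":[0,0,-4],"yaw":0},
  {"claw":-1,"delta_pos":[0,0,-6],"yaw":0},
  {"claw":-1,"delta_pos":[0,0,-5],"yaw":0},
])

```text
clock: 18.12
eef_pos: [445.8, -333.3, 336.4]
tcp_rot: [3.14, 0.001, 1.39]
contact_force: [0.4, -0.8, -0.1]
opening: 1.002
grasp_force: 0.0
```

```bash
python3 - <<'E'
from h import *
plan(654.2,164.5,340,1.382)
E
```

```text
clock 18.12 at [ 445.8 -333.3  336.4] 1.39 toolyaw 0.008 then cm [52.81 11.13 -0.36]
```

apply_moves([
  {"claw":-1,"delta_pos":[3,0.63,0],"yaw":0},
  {"claw":-1,"delta_pos":[5.8,1.22,0],"yaw":0},
  {"claw":-1,"delta_pos":[5.8,1.22,0],"yaw":0},
  {"claw":-1,"delta_pos":[5.8,1.22,0],"yaw":0},
  {"claw":-1,"delta_pos":[5.8,1.22,0],"yaw":0},
  {"claw":-1,"delta_pos":[5.8,1.22,0],"yaw":0},
  {"claw":-1,"delta_pos":[5.8,1.22,0],"yaw":0},
  {"claw":-1,"delta_pos":[5.8,1.22,0],"yaw":0},
])

```text
clock: 19.12
eef_pos: [615.0, 81.0, 334.6]
tcp_rot: [3.141, -0.0, 1.39]
contact_force: [1.3, -0.8, 0.1]
opening: 1.002
grasp_force: 0.0
```

apply_moves([
  {"claw":-1,"delta_pos":[5.8,1.22,0],"yaw":0.008},
  {"claw":-1,"delta_pos":[2.4,0.5,0],"yaw":0},
  {"claw":-1,"delta_pos":[1,0.24,0],"yaw":0},
  {"claw":-1,"delta_pos":[0,0,0],"yaw":0},
  {"claw":-1,"delta_pos":[0,0,0],"yaw":0},
])

```text
clock: 19.75
eef_pos: [650.3, 164.4, 333.7]
tcp_rot: [-3.141, 0.001, 1.381]
contact_force: [0.1, -0.2, -0.9]
opening: 1.003
grasp_force: 0.0
```

```bash
python3 - <<'E'
from h import *
plan(654.2,164.5,202,1.382)
b=grab('side','s6')['img'];
c=lambda i,x,y:cv2.resize(i[y:y+80,x:x+80],None,fx=5,fy=5,interpolation=cv2.INTER_CUBIC)
a=grab('top','t6')['img']
cv2.imwrite('pics/c8.png',np.hstack([c(b,350,120),c(a,455,247)]))
E
```

```text
clock 19.75 at [650.3 164.4 333.7] 1.381 toolyaw -0.001 then cm [ 0.08  0.38 13.17]
```

View pics/c8.png

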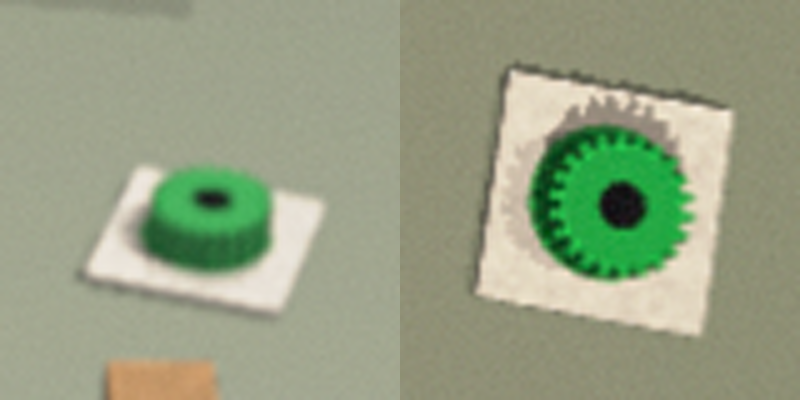

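The gear sits flat on the green disc. Its bore is at (623,205) in the top crop and (212,199) in the side crop; a quick offset check, using the plate corners.

```bash
python3 - <<'E'
from h import *
f=load('t6');print('top',atz(f,[[223/5-.4+455,205/5-.4+247]],28),atz(f,np.array([[508-400,68],[333,108],[303,336],[77,297]])/5-.4+[455,247],6).mean(0))
f=load('s6');print('side',atz(f,[[212/5-.4+350,199/5-.4+120]],28),atz(f,np.array([[141,165],[326,204],[278,312],[82,275]])/5-.4+[350,120],6).mean(0))
E
```

```text
top [[ 443.1089155  -332.93097981   28.        ]] [ 444.82801051 -333.35638088    6.        ]
side [[ 445.67517478 -330.02382867   28.        ]] [ 446.87727448 -329.33637296    6.        ]
```

apply_moves([
  {"claw":-1,"delta_pos":[-0.02,0.5,2],"yaw":0},
  {"claw":-1,"delta_pos":[0,0,4],"yaw":0},
  {"claw":-1,"delta_pos":[0,0,4],"yaw":0},
  {"claw":-1,"delta_pos":[0,0,2],"yaw":0},
  {"claw":-1,"delta_pos":[0,0,1],"yaw":0},
  {"claw":-1,"delta_pos":[0,0,0],"yaw":0},
  {"claw":-0.5,"delta_pos":[0,0,0],"yaw":0},
  {"claw":-0.3,"delta_pos":[0,0,0],"yaw":0},
])

```text
clock: 20.85
eef_pos: [656.0, 164.9, 204.9]
tcp_rot: [3.14, -0.001, 1.382]
contact_force: [0.2, 0.3, 0.6]
opening: 0.647
grasp_force: 0.0
```

apply_moves([
  {"claw":-0.1,"delta_pos":[0,0,0],"yaw":0},
  {"claw":0.1,"delta_pos":[0,0,0],"yaw":0},
  {"claw":1,"delta_pos":[0,0,0],"yaw":0},
  {"claw":1,"delta_pos":[0,0,0],"yaw":0},
  {"claw":1,"delta_pos":[0,0,0],"yaw":0},
], grip_force=50)

```text
clock: 21.48
eef_pos: [655.8, 164.8, 204.5]
tcp_rot: [3.141, -0.0, 1.382]
contact_force: [-1.8, -1.3, 5.9]
opening: 0.457
grasp_force: 50.1
```

apply_moves([
  {"claw":1,"delta_pos":[0,0,-0.5],"yaw":0},
  {"claw":1,"delta_pos":[0,0,-1],"yaw":0},
  {"claw":1,"delta_pos":[0,0,-3],"yaw":0},
  {"claw":1,"delta_pos":[0,0,-4],"yaw":0},
  {"claw":1,"delta_pos":[0,0,-3],"yaw":0},
  {"claw":1,"delta_pos":[0,0,-1],"yaw":0},
  {"claw":1,"delta_pos":[0,0,0],"yaw":0},
])

```text
clock: 22.35
eef_pos: [655.4, 164.7, 328.8]
tcp_rot: [3.141, -0.0, 1.382]
contact_force: [0.6, 0.1, -4.9]
opening: 0.461
grasp_force: 51.4
```

```bash
python3 - <<'E'
from h import *
plan(669.6,-182.5,330)
plan(669.6,-182.5,330,0.11)
a=grab('side','s7')['img']
cv2.imwrite('pics/c9.png',cv2.resize(a[190:340,195:325],None,fx=4,fy=4,interpolation=cv2.INTER_CUBIC))
E
```

```text
clock 22.35 at [655.4 164.7 328.8] 1.382 toolyaw -0.0 then cm [-33.84   7.92  -0.12]
clock 22.35 at [655.4 164.7 328.8] 1.382 toolyaw 1.272 then cm [-2.4  34.67 -0.12]
```

View pics/c9.png

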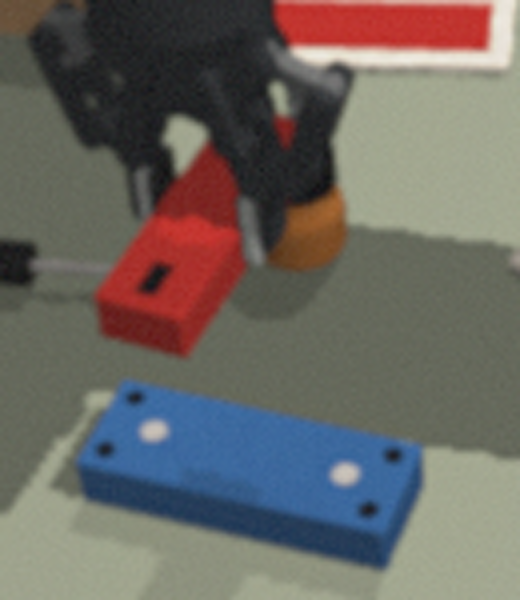

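The crop shows the bar held level with its near slot at (155,279). The block has stayed in place, its screws at (135,398), (105,450), (393,456) and (368,510).

apply_moves([
  {"claw":1,"delta_pos":[-3,0.7,0],"yaw":0},
  {"claw":1,"delta_pos":[-5.8,1.357,0],"yaw":0},
  {"claw":1,"delta_pos":[-5.8,1.357,0],"yaw":0},
  {"claw":1,"delta_pos":[-5.8,1.357,0],"yaw":0},
  {"claw":1,"delta_pos":[-5.8,1.357,0],"yaw":0},
  {"claw":1,"delta_pos":[-5.8,1.357,0],"yaw":0},
  {"claw":1,"delta_pos":[-1.3,0.3,0],"yaw":0},
  {"claw":1,"delta_pos":[-0.5,0.1,0],"yaw":0},
])

```text
clock: 23.4
eef_pos: [669.0, -182.6, 327.0]
tcp_rot: [-3.139, -0.001, 1.38]
contact_force: [0.3, 0.7, -3.4]
opening: 0.457
grasp_force: 51.3
```

apply_moves([
  {"claw":1,"delta_pos":[0,0,0],"yaw":0.18},
  {"claw":1,"delta_pos":[0,0,0],"yaw":0.18},
  {"claw":1,"delta_pos":[0,0,0],"yaw":0.18},
  {"claw":1,"delta_pos":[0,0,0],"yaw":0.18},
  {"claw":1,"delta_pos":[0,0,0],"yaw":0.18},
  {"claw":1,"delta_pos":[0,0,0],"yaw":0.18},
  {"claw":1,"delta_pos":[0,0,0],"yaw":0.18},
  {"claw":1,"delta_pos":[0,0,0],"yaw":0.012},
])

```text
clock: 24.4
eef_pos: [669.4, -180.3, 328.0]
tcp_rot: [-3.141, 0.001, 0.112]
contact_force: [0.5, -0.3, -3.5]
opening: 0.455
grasp_force: 51.3
```

```bash
python3 - <<'E'
from h import *
plan(669.8,-182.3,191,0.11)
E
```

```text
clock 24.4 at [ 669.4 -180.3  328. ] 0.112 toolyaw 0.002 then cm [1.00e-02 2.00e-01 1.37e+01]
```

apply_moves([
  {"claw":1,"delta_pos":[0.1,0.1,2],"yaw":0},
  {"claw":1,"delta_pos":[0,0.1,4],"yaw":0},
  {"claw":1,"delta_pos":[0,0,4],"yaw":0},
  {"claw":1,"delta_pos":[0,0,2.2],"yaw":0},
  {"claw":1,"delta_pos":[0,0,1],"yaw":0},
  {"claw":1,"delta_pos":[0,0,0.3],"yaw":0},
  {"claw":1,"delta_pos":[0,0,0],"yaw":0},
])

```text
clock: 25.28
eef_pos: [671.2, -184.1, 194.7]
tcp_rot: [3.141, -0.002, 0.11]
contact_force: [0.5, -1.0, -3.7]
opening: 0.457
grasp_force: 51.2
```

```bash
python3 - <<'E'
from h import *
plan(669.8,-182.3,183,0.11)
a=grab('side','s8')['img'];b=grab('top','t8')['img']
c=lambda i,x,y:cv2.resize(i[y:y+110,x:x+80],None,fx=5,fy=5,interpolation=cv2.INTER_CUBIC)
cv2.imwrite('pics/c10.png',np.hstack([c(a,248,130),c(b,385,130)]))
E
```

```text
clock 25.27 at [ 671.2 -184.1  194.7] 0.11 toolyaw 0.0 then cm [-0.12 -0.19  1.17]
```

View pics/c10.png

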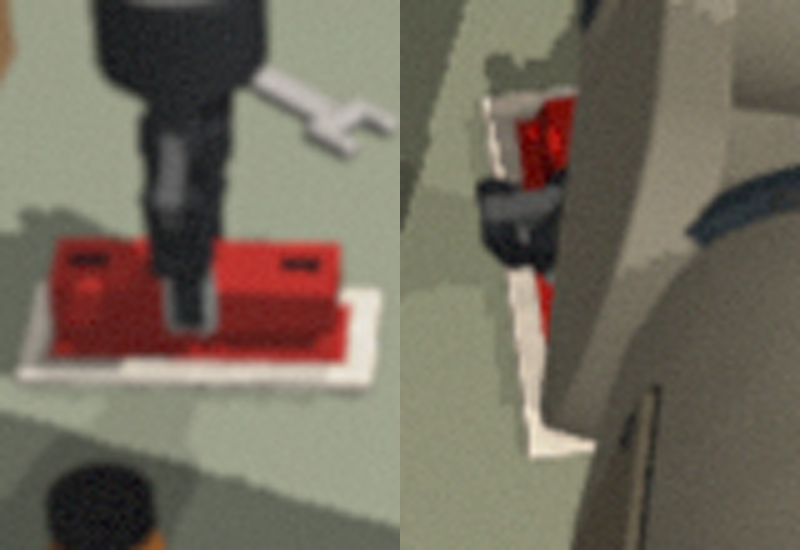

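Side crop: the bar is about 12 mm above its plate with slots at (88,260) and (300,264). Plate near corners are (18,381) and (374,386). Checking centring.

```bash
python3 - <<'E'
from h import *
f=load('s8');b=atz(f,np.array([[88,260],[300,264]])/5-.4+[248,130],42.2); print(b.mean(0),np.arctan2(*(b[0]-b[1])[[1,0]]),'plate side 670.1 -180.2')
f=load('side0');cv2.imwrite('pics/c11.png',cv2.resize(f['img'][170:225,240:335],None,fx=8,fy=8,interpolation=cv2.INTER_CUBIC))
E
```

```text
[ 671.87426226 -183.11825567   42.2       ] 0.11542565788472793 plate side 670.1 -180.2
```

View pics/c11.png

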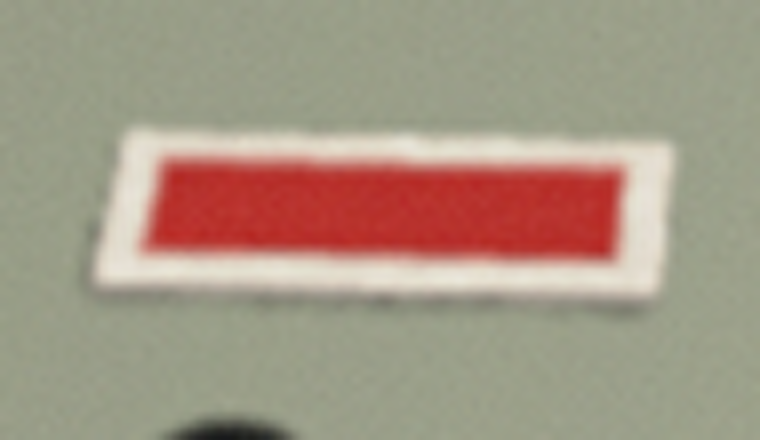

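The red silhouette's corners are at (161,158), (625,166), (617,259) and (142,251). The bar needs about −1.7 mm in x and +2.4 mm in y; correct and lower.

apply_moves([
  {"claw":1,"delta_pos":[-0.14,-0.25,0.4],"yaw":0},
  {"claw":1,"delta_pos":[0,0,0.3],"yaw":0},
  {"claw":1,"delta_pos":[0,0,0.2],"yaw":0},
  {"claw":1,"delta_pos":[0,0,0],"yaw":0},
  {"claw":1,"delta_pos":[0,0,0],"yaw":0},
])

```text
clock: 26.0
eef_pos: [669.1, -181.6, 184.7]
tcp_rot: [3.142, -0.0, 0.11]
contact_force: [-0.7, -0.2, -3.4]
opening: 0.453
grasp_force: 51.3
```

apply_moves([
  {"claw":1,"delta_pos":[0.03,0,0.12],"yaw":0},
  {"claw":1,"delta_pos":[0,0,0.06],"yaw":0},
  {"claw":1,"delta_pos":[0,0,0],"yaw":0},
  {"claw":1,"delta_pos":[0,0,0],"yaw":0},
])

```text
clock: 26.5
eef_pos: [669.3, -181.6, 182.9]
tcp_rot: [3.142, -0.0, 0.11]
contact_force: [-0.0, -0.3, -3.5]
opening: 0.46
grasp_force: 51.3
```

apply_moves([
  {"claw":1,"delta_pos":[0,0,0.08],"yaw":0},
  {"claw":1,"delta_pos":[0,0,0],"yaw":0},
  {"claw":1,"delta_pos":[0,0,0],"yaw":0},
])

```text
clock: 26.88
eef_pos: [669.4, -181.6, 182.5]
tcp_rot: [3.141, -0.0, 0.11]
contact_force: [-2.8, 0.3, 3.7]
opening: 0.454
grasp_force: 52.1
```

apply_moves([
  {"claw":-0.1,"delta_pos":[0,0,0],"yaw":0},
  {"claw":-0.3,"delta_pos":[0,0,0],"yaw":0},
  {"claw":-0.5,"delta_pos":[0,0,0],"yaw":0},
  {"claw":-0.7,"delta_pos":[0,0,0],"yaw":0},
  {"claw":-0.7,"delta_pos":[0,0,-1],"yaw":0},
  {"claw":-1,"delta_pos":[0,0,-4],"yaw":0},
  {"claw":-1,"delta_pos":[0,0,-6],"yaw":0},
  {"claw":-1,"delta_pos":[0,0,-5],"yaw":0},
])

```text
clock: 27.88
eef_pos: [669.4, -181.6, 345.1]
tcp_rot: [3.141, -0.002, 0.11]
contact_force: [0.1, -0.4, 0.3]
opening: 0.997
grasp_force: 0.0
```

```bash
python3 - <<'E'
from h import *
plan(651,167,340)
plan(651,167,340,3.017)
E
```

```text
clock 27.88 at [ 669.4 -181.6  345.1] 0.11 toolyaw -0.0 then cm [  1.99 -34.85   0.51]
clock 27.88 at [ 669.4 -181.6  345.1] 0.11 toolyaw -2.907 then cm [ 6.16 34.36  0.51]
```

apply_moves([
  {"claw":-1,"delta_pos":[0.17,-3,0],"yaw":0},
  {"claw":-1,"delta_pos":[0.33,-5.8,0],"yaw":0},
  {"claw":-1,"delta_pos":[0.33,-5.8,0],"yaw":0},
  {"claw":-1,"delta_pos":[0.33,-5.8,0],"yaw":0},
  {"claw":-1,"delta_pos":[0.33,-5.8,0],"yaw":0},
  {"claw":-1,"delta_pos":[0.33,-5.8,0],"yaw":0},
  {"claw":-1,"delta_pos":[0.1,-1.9,0],"yaw":0.12},
  {"claw":-1,"delta_pos":[0,-0.9,0],"yaw":0.117},
])

```text
clock: 28.88
eef_pos: [651.0, 168.3, 342.9]
tcp_rot: [-3.141, -0.001, -0.129]
contact_force: [-0.1, -0.1, -0.2]
opening: 1.002
grasp_force: 0.0
```

apply_moves([
  {"claw":-1,"delta_pos":[0,0,0],"yaw":0},
  {"claw":-1,"delta_pos":[0,0,0],"yaw":0},
])

```text
clock: 29.12
eef_pos: [651.3, 166.0, 342.5]
tcp_rot: [3.142, -0.0, -0.125]
contact_force: [-1.1, 0.5, 0.6]
opening: 0.999
grasp_force: 0.0
```

```bash
python3 - <<'E'
from h import *
f=load('s7'); b=atz(f,np.array([[135,398],[105,450],[393,456],[368,510]])/4-.4+[195,190],28); d=b[0]+b[1]-b[2]-b[3]; print('block',b.mean(0),np.arctan2(d[1],d[0]))
# placed bar, both views: dark slots
for t,n,bx,z in(('t9','top',(395,135,455,230),30),('s9','side',(245,150,330,225),30)):
    f=grab(n,t); h=cv2.cvtColor(f['img'],cv2.COLOR_BGR2HSV)[bx[1]:bx[3],bx[0]:bx[2]]
    red=((h[...,0]<10)|(h[...,0]>170))&(h[...,1]>120)&(h[...,2]>50)
    m=(red*255).astype(np.uint8); c=max(cv2.findContours(m,0,1)[0],key=cv2.contourArea)
    fill=np.zeros_like(m); cv2.drawContours(fill,[c],-1,255,-1); fill=cv2.erode(fill,np.ones((3,3)))
    dk=((fill>0)&(h[...,2]<70)).astype(np.uint8)
    k,l,st,ce=cv2.connectedComponentsWithStats(dk); o=np.argsort(-st[1:,4])[:2]+1
    p=atz(f,ce[o]+[bx[0],bx[1]],z); d=p[0]-p[1]; print(n,st[o,4],p.mean(0),np.linalg.norm(d),np.arctan2(d[1],d[0]))
plan(650.4,167.5,172,-0.126)
E
```

```text
block [650.58703927 170.04346863  28.        ] -0.12709177113103856
top [23 21] [ 666.43807074 -182.10366887   30.        ] 97.54474841269104 -3.02991928983637Traceback (most recent call last):
  File "<stdin>", line 11, in <module>
  File "h.py", line 13, in atz
    d=ray(f,uv); e=np.array(f['eye']); return e+d*((z-e[2])/d[:,2])[:,None]
  File "h.py", line 9, in ray
    p=cv2.undistortPoints(np.array(uv,float).reshape(-1,1,2),K,np.array(f['dist'],float)).reshape(-1,2)
      ~~~~~~~~~~~~~~~~~~~^^^^^^^^^^^^^^^^^^^^^^^^^^^^^^^^^^^^^^^^^^^^^^^^^^^^^^^^^^^^^^^^
cv2.error: OpenCV(4.12.0) /io/opencv/modules/calib3d/src/undistort.dispatch.cpp:347: error: (-215:Assertion failed) CV_IS_MAT(_src) && CV_IS_MAT(_dst) && (_src->rows == 1 || _src->cols == 1) && (_dst->rows == 1 || _dst->cols == 1) && _src->cols + _src->rows - 1 == _dst->rows + _dst->cols - 1 && (CV_MAT_TYPE(_src->type) == CV_32FC2 || CV_MAT_TYPE(_src->type) == CV_64FC2) && (CV_MAT_TYPE(_dst->type) == CV_32FC2 || CV_MAT_TYPE(_dst->type) == CV_64FC2) in function 'cvUndistortPointsInternal'
```

```bash
python3 - <<'E'
from h import *
plan(650.5,168,174,-0.126)
E
```

```text
clock 29.23 at [651.4 165.8 342.3] -0.126 toolyaw -0.0 then cm [-0.12 -0.21 16.83]
```

apply_moves([
  {"claw":-1,"delta_pos":[-0.12,-0.21,2.5],"yaw":0},
  {"claw":-1,"delta_pos":[0,0,5],"yaw":0},
  {"claw":-1,"delta_pos":[0,0,4],"yaw":0},
  {"claw":-1,"delta_pos":[0,0,3],"yaw":0},
  {"claw":-1,"delta_pos":[0,0,1.5],"yaw":0},
  {"claw":-1,"delta_pos":[0,0,0.5],"yaw":0},
  {"claw":-1,"delta_pos":[0,0,0],"yaw":0},
  {"claw":-0.7,"delta_pos":[0,0,0],"yaw":0},
])

```text
clock: 30.22
eef_pos: [651.0, 168.9, 178.4]
tcp_rot: [-3.141, -0.002, -0.127]
contact_force: [-0.2, 0.2, -0.0]
opening: 0.852
grasp_force: 0.0
```

apply_moves([
  {"claw":-0.5,"delta_pos":[0,0,0],"yaw":0},
  {"claw":-0.35,"delta_pos":[0,0,0],"yaw":0},
  {"claw":-0.2,"delta_pos":[0,0,0],"yaw":0},
  {"claw":1,"delta_pos":[0,0,0],"yaw":0},
  {"claw":1,"delta_pos":[0,0,0],"yaw":0},
  {"claw":1,"delta_pos":[0,0,0],"yaw":0},
], grip_force=70)

```text
clock: 30.98
eef_pos: [650.7, 168.9, 178.0]
tcp_rot: [-3.141, -0.001, -0.127]
contact_force: [-1.1, 0.4, 6.2]
opening: 0.641
grasp_force: 76.4
```

apply_moves([
  {"claw":1,"delta_pos":[0,0,-0.5],"yaw":0},
  {"claw":1,"delta_pos":[0,0,-1],"yaw":0},
  {"claw":1,"delta_pos":[0,0,-3],"yaw":0},
  {"claw":1,"delta_pos":[0,0,-4],"yaw":0},
  {"claw":1,"delta_pos":[0,0,-3.5],"yaw":0},
  {"claw":1,"delta_pos":[0,0,-1],"yaw":0},
  {"claw":1,"delta_pos":[0,0,0],"yaw":0},
])

```text
clock: 31.85
eef_pos: [650.2, 168.7, 307.1]
tcp_rot: [-3.141, -0.0, -0.127]
contact_force: [-0.1, -0.1, -6.5]
opening: 0.638
grasp_force: 76.3
```

```bash
python3 - <<'E'
from h import *
plan(460.1,2.4,308)
plan(460.1,2.4,308,-0.487)
f=grab('side','s10')
E
```

```text
clock 31.85 at [650.2 168.7 307.1] -0.127 toolyaw -0.0 then cm [-16.75  18.91  -0.09]
clock 31.85 at [650.2 168.7 307.1] -0.127 toolyaw 0.36 then cm [-9.02 23.6  -0.09]
```

apply_moves([
  {"claw":1,"delta_pos":[-2,2.26,0],"yaw":0},
  {"claw":1,"delta_pos":[-4,4.515,0],"yaw":0},
  {"claw":1,"delta_pos":[-4,4.515,0],"yaw":0},
  {"claw":1,"delta_pos":[-4,4.515,0],"yaw":0},
  {"claw":1,"delta_pos":[-2,2.26,0],"yaw":0},
  {"claw":1,"delta_pos":[-0.75,0.85,0],"yaw":0},
  {"claw":1,"delta_pos":[0,0,0],"yaw":0.18},
  {"claw":1,"delta_pos":[0,0,0],"yaw":0.18},
])

```text
clock: 32.9
eef_pos: [460.8, 2.6, 306.5]
tcp_rot: [-3.142, 0.0, -0.493]
contact_force: [-0.4, 0.2, -5.6]
opening: 0.639
grasp_force: 76.3
```

apply_moves([
  {"claw":1,"delta_pos":[0,0,2],"yaw":0},
  {"claw":1,"delta_pos":[0,0,4],"yaw":0},
  {"claw":1,"delta_pos":[0,0,3],"yaw":0},
  {"claw":1,"delta_pos":[0,0,1.5],"yaw":0},
  {"claw":1,"delta_pos":[0,0,0.5],"yaw":0},
  {"claw":1,"delta_pos":[0,0,0],"yaw":0},
  {"claw":1,"delta_pos":[0,0,0],"yaw":0},
])

```text
clock: 33.78
eef_pos: [460.8, 2.4, 197.9]
tcp_rot: [-3.141, -0.002, -0.487]
contact_force: [0.1, 0.5, -5.1]
opening: 0.638
grasp_force: 76.1
```

```bash
python3 - <<'E'
from h import *
plan(460.1,2.4,184.5,-0.487)
f=grab('side','s11'); g=grab('top','t11')
z=r.sense()['eef_pos'][2]-178+28
im=f['img'][215:305,310:430]; cv2.imwrite('pics/c12.png',cv2.resize(im,None,fx=6,fy=6,interpolation=cv2.INTER_CUBIC)); print('top z',z)
E
```

```text
clock 33.77 at [460.8   2.4 197.9] -0.487 toolyaw -0.0 then cm [-0.07  0.03  1.34]
top z 47.87540383056381
```

View pics/c12.png

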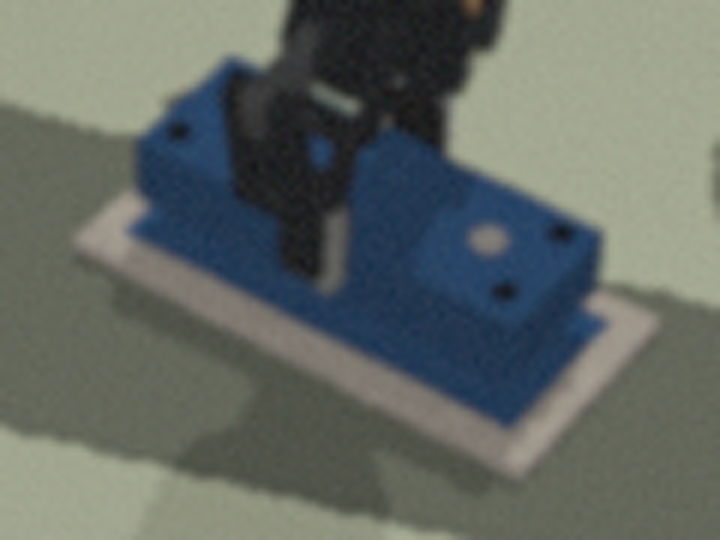

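Side crop: the block is over its silhouette, with diagonal screws at (178,130) and (561,232) and a near pair at (178,130) and (503,291). The plate's diagonal corners are (75,240) and (658,322), its near edge running (75,240)–(520,478).

```bash
python3 - <<'E'
from h import *
f=load('s11'); g=lambda a,z:atz(f,np.array(a,float)/6-.4+[310,215],z)
b=g([[178,130],[561,232],[503,291]],47.9); print('block',b[:2].mean(0)); d=b[2]-b[0]; print(np.arctan2(d[1],d[0]))
p=g([[75,240],[658,322],[520,478]],6); print('plate',p[:2].mean(0)); d=p[2]-p[0]; print(np.arctan2(d[1],d[0]))
E
```

```text
block [461.28752693   2.92726747  47.9       ]
2.6504673717651137
plate [460.39240688   6.53516155   6.        ]
2.6381245557503825
```

apply_moves([
  {"claw":1,"delta_pos":[-0.1,-0.04,0.5],"yaw":0},
  {"claw":1,"delta_pos":[0,0,0.4],"yaw":0},
  {"claw":1,"delta_pos":[0,0,0.2],"yaw":0},
  {"claw":1,"delta_pos":[0,0,0.1],"yaw":0},
  {"claw":1,"delta_pos":[0,0,0],"yaw":0},
  {"claw":1,"delta_pos":[0,0,0],"yaw":0},
])

```text
clock: 34.62
eef_pos: [459.6, 3.2, 185.1]
tcp_rot: [-3.142, -0.0, -0.487]
contact_force: [0.4, -0.8, -4.8]
opening: 0.639
grasp_force: 76.3
```

apply_moves([
  {"claw":1,"delta_pos":[0.03,0,0.1],"yaw":0},
  {"claw":1,"delta_pos":[0,0,0.04],"yaw":0},
  {"claw":1,"delta_pos":[0,0,0],"yaw":0},
  {"claw":1,"delta_pos":[0,0,0],"yaw":0},
])

```text
clock: 35.12
eef_pos: [459.9, 3.0, 183.9]
tcp_rot: [-3.141, -0.0, -0.487]
contact_force: [-1.6, -0.7, 2.7]
opening: 0.637
grasp_force: 77.2
```

Contact (net about 8 N). Releasing and rising clear.

apply_moves([
  {"claw":-0.4,"delta_pos":[0,0,0],"yaw":0},
  {"claw":-0.6,"delta_pos":[0,0,0],"yaw":0},
  {"claw":-0.8,"delta_pos":[0,0,0],"yaw":0},
  {"claw":-1,"delta_pos":[0,0,0],"yaw":0},
  {"claw":-1,"delta_pos":[0,0,-1],"yaw":0},
  {"claw":-1,"delta_pos":[0,0,-4],"yaw":0},
  {"claw":-1,"delta_pos":[0,0,-6],"yaw":0},
  {"claw":-1,"delta_pos":[0,0,-5],"yaw":0},
])

```text
clock: 36.12
eef_pos: [459.7, 3.0, 346.4]
tcp_rot: [-3.141, -0.001, -0.487]
contact_force: [0.2, -0.5, -0.3]
opening: 0.996
grasp_force: 0.0
```

```bash
python3 - <<'E'
from h import *
plan(640,170,340)
E
```

```text
clock 36.12 at [459.7   3.  346.4] -0.487 toolyaw -0.0 then cm [  8.12 -23.2    0.64]
```

Move aside so the top camera sees everything.

apply_moves([
  {"claw":-1,"delta_pos":[1,-2.9,0],"yaw":0},
  {"claw":-1,"delta_pos":[2,-5.8,0],"yaw":0},
  {"claw":-1,"delta_pos":[2,-5.8,0],"yaw":0},
  {"claw":-1,"delta_pos":[2,-5.8,0],"yaw":0},
  {"claw":-1,"delta_pos":[1,-2.9,0],"yaw":0},
  {"claw":-1,"delta_pos":[0,0,0],"yaw":0},
  {"claw":-1,"delta_pos":[0,0,0],"yaw":0},
])

```text
clock: 37.0
eef_pos: [638.5, 170.2, 343.8]
tcp_rot: [3.141, 0.001, -0.487]
contact_force: [-0.4, -0.6, -0.3]
opening: 1.002
grasp_force: 0.0
```

```bash
python3 - <<'E'
from h import *
f=grab('top','t12'); s=grab('side','s12')
def rect(f,bx,z,lo,hi):
    h=cv2.cvtColor(f['img'],cv2.COLOR_BGR2HSV)[bx[1]:bx[3],bx[0]:bx[2]]; m=cv2.inRange(h,lo,hi)
    c=max(cv2.findContours(m,0,1)[0],key=cv2.contourArea).reshape(-1,2)+np.array(bx[:2])
    rc=cv2.minAreaRect(atz(f,c,z)[:,:2].astype(np.float32)); return np.round(rc[0],1),np.round(rc[1],1),round(rc[2],1)
bx=(290,225,385,335)
h=cv2.cvtColor(f['img'],cv2.COLOR_BGR2HSV)[225:335,290:385]
print('plate blue before',rect(load('top0'),bx,6,(98,120,30),(120,255,255)),'now',rect(f,bx,34,(98,100,20),(125,255,255)))
# jar: compare before/after
for n,b in(('jar',(320,160,360,200)),('mug',(115,160,165,215))):
  a0,a1=[load(t)['img'][b[1]:b[3],b[0]:b[2]] for t in('top0','t12')]; 
  if n=='jar':
    for a in(a0,a1):
      m=(cv2.cvtColor(a,cv2.COLOR_BGR2HSV)[...,2]<45); print(n,m.sum(),np.argwhere(m).mean(0))
  else:
    for t in('top0','t12'):
      P=cloud(load(t))[b[1]:b[3],b[0]:b[2]]; m=(P[...,2]>60)&(P[...,2]<90); print(n,P[m].mean(0))
cv2.imwrite('pics/c13.png',np.hstack([cv2.resize(f['img'][130:330,110:530],(798,380))[:, :399],cv2.resize(s['img'][225:305,315:425],(400,291),interpolation=cv2.INTER_CUBIC)[:380].copy() if 0 else cv2.copyMakeBorder(cv2.resize(s['img'][225:305,315:425],(400,291),interpolation=cv2.INTER_CUBIC),0,89,0,0,0)]))
cv2.imwrite('pics/c14.png',cv2.resize(f['img'][225:335,280:390],None,fx=5,fy=5,interpolation=cv2.INTER_CUBIC))
E
```

```text
plate blue before (array([457.3,   2.4]), array([ 59.7, 152.9]), 62.1) now (array([456.7,   2.7]), array([ 58.3, 149.2]), 62.1)
jar 357 [17.58543417 19.61904762]
jar 353 [17.50141643 19.47308782]
mug [645.74933286 402.38166921  70.88977231]
mug [nan nan nan]<stdin>:18: RuntimeWarning: Mean of empty slice.
  ret = um.true_divide(
```

View pics/t12.png

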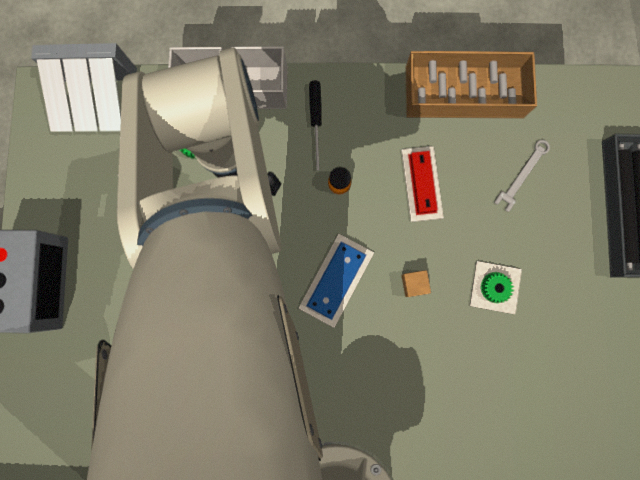

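The top view shows the block at (337,280), the bar at (423,183) and the gear at (499,288), each centred on its plate. The jar is unmoved at (340,180). The arm hides the mug and bush here, so I'll compare those in the side view, then hand in.

```bash
python3 - <<'E'
from h import *
a,b=load('side0')['img'],load('s12')['img']
t=cv2.cvtColor(a,6)[372:442,185:250]; m=cv2.matchTemplate(cv2.cvtColor(b,6)[352:462,165:270],t,5); print('mug shift',np.array(cv2.minMaxLoc(m)[3])-20,m.max())
c=load('s4')['img']; t=cv2.cvtColor(c,6)[360:402,330:375]; m=cv2.matchTemplate(cv2.cvtColor(b,6)[350:412,320:385],t,5); print('bush shift',np.array(cv2.minMaxLoc(m)[3])-10,m.max())
if True: print(r.sign_off())
E
```

```text
mug shift [1 0] 0.6753425
bush shift [0 0] 0.9993068
the job is handed in; nothing more can be done
None
```

All four parts are on their own plates in the order asked, and the job is handed in at about 37 s. The bar and block read within 1 mm of centre from above, the bush and gear about 1–2 mm; the jar did not move, but the mug check was weaker (shift of 1 pixel at a match score of only 0.68), though the gripper never went near it.

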